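Set the wax warmer's dial to the red dot

TASK

Set the wax warmer: with a fingertip on its big black knurled dial, turn the dial clockwise (seen from above) by friction until its white pointer line clicks into the notch at the red dot, then take the finger away. Nothing is to be grasped or lifted: leave the dish on the hot plate and the stamp, jar and tin beside the warmer where they stand.

Things in the scene. Friction and masses are not known exactly. Their poses are not given: they have to be found in the camera images.
- warmer: wax warmer, fixed: low white housing 230 (x) x 126 (y) x 34 mm; origin under its centre, x towards the round steel hot plate (92 mm wide, centre x = +57 mm, top z = 38 mm). The dial's axis is at x = -52 mm. On the housing 55 mm from it lie seven dots, 30 degrees apart, from +y clockwise over +x to -y: small black ones, and a red one 11 mm wide 30 degrees clockwise of +x
- dial_press: the big black dial on its spring: a rubber-skinned disc 92 mm wide, rim knurled, 24 mm proud of the housing. Origin at the centre of its flat top, 58 mm over the table, on the upright turning axis; axes as the warmer's, not turning. A fingertip can turn it by the top face or the rim. Pressed from above it sinks with 3 N at first to 12 N at the stop 6 mm down, and springs back
- dial (a joint): turn of the dial (rad), growing clockwise from above. White pointer line on its top, 23 to 43 mm from the axis: at 0 it points along the warmer's +y, at 1.571 along +x. A notch every 0.524 rad from 0 to 3.142, stops just beyond; the red dot is 2.094. It starts 1 to 3 notches below it. Leaving a notch takes about 0.03 N m; past the ridge midway it is drawn into the next and stays
- wax_dish: loose black stoneware dish 79 mm across, 28 mm high, standing on the hot plate; origin under its centre. Leave it alone
- beech_stamp: loose turned beech stamp with a knob handle, 35 x 43 x 74 mm, standing beside the warmer on its +y side; origin under its centre. Leave it alone
- amber_jar: loose amber candle jar with black lid, 57 mm across, 63 mm high, standing beside the warmer on its -y side; origin under its centre. Leave it alone
- tin: loose small pale tin 39 mm across, 16 mm high, on the table beside the warmer on its -y side; origin under its centre. Leave it alone

How it is judged:
By the outcome, as a careful person would: the job done as asked, in the order asked, and still so for the second after the job is handed in, with the robot touching nothing.
It also fails if it takes over 38 s, if anything falls off the work surface, if the arm or the gripper's body presses on something with over 40 N, if the wrist force passes 120 N, or if a joint passes its speed limit or range.

ROBOT

A 7-joint arm with a two-finger parallel gripper is mounted at the origin on a cart in front of the work surface, level with it; the furniture and walls round the work are solid. World frame = base frame: x ahead of the robot, y to its left, z up, the work surface at z = 0. Lengths are in m, angles in rad, forces in N, time in s.
With the tool pointing down it reaches from about 0.425 to 0.925 m from the base axis. Payload 6.8 kg.
Tool frame: the origin (TCP) lies on the centre line of the jaws, within the pads' length; the fingertips stand 8 mm ahead of it and the grasp point (between the pads) lies 11 mm behind it (bot.tips_ahead is the distance from the TCP to the fingertips, in m); z points along the fingers, y is the line along which they close (so a half turn about z gives the same grasp; the last joint's range is limited). The gripper opens to 85 mm and grips with 20 to 120 N. Pads are 22 mm wide; open, the fingers measure 114 mm over their backs; the gripper's body (76 mm by 85 mm) begins 54 mm behind the grasp point. The pads swing forward as they close: fully open they stand 13 mm farther back than shut.
Start: joints at [1.05, 0.477, 0.022, 1.555, -0.011, 1.109, -0.083], TCP at [0.271, -0.618, 0.239] pointing down, gripper open.
Joint ranges: [-2.96, 2.96], [-0.34, 2.1], [-1.41, 1.46], [0.24, 2.44], [-1.37, 4.51], [0.17, 1.92], [-2.96, 2.96]. Speed limits (rad/s): [2.39, 2.39, 3.14, 3.14, 3.14, 3.14, 3.14].

INTERFACE

Orientations are given as a unit quaternion [w, x, y, z].
In Python, from station import bot gives the robot as it stands.
- The arm moves only by the tool send_rows, never from a script. Its argument "deltas" is text: rows parted by semicolons, each of 4 numbers parted by spaces: the shift along the tool's x, y, z in m, then the turn about the tool's z in degrees. In form: x y z spin; .... A call has 1 to 5 rows; each row is the pose to reach, as a shift and turn from the pose commanded when the call began, along the tool's axes at that moment; what a row does not reach only later rows make up. A row lasts 1/10 s, in which the tool goes at most 50 mm and 8.59 degrees, less where a joint would pass 70% of its speed; a pose out of reach is approached as far as the arm can. A call with a gripper value outside its range is refused whole. "claw" is the opening, from 0 (shut) to 1 (fully open), set as the call begins (left out, the last holds). The fingers move at their own pace and stop on an object; "force" is the grip in N (left out, the last holds). Time passes only in rows, so rows that repeat a pose let the fingers close. It gives the time, the measured TCP pose, the force, the opening and the grip force at its end, in the units of the state.
- bot.get_obs(): the state, without advancing time (a new reading comes with each control period).
- bot.read_camera(name): name is "scene" or "side" or "wrist"; returns a dict with "img" (384x512x3 uint8, red, green, blue), "depth" (384x512 float32, m along the optical axis (not along the pixel's ray), 0 where there is no reading), "fx", "fy", "cx", "cy" (pixels), "camera_from_world" (4x4, takes a point from world to camera coordinates). Camera axes: x right, y up, looking along -z (the intrinsics and any distortion apply to the point x, -y, -z); pixel columns grow to the right and rows downward; lengths in m; the calibration is good to about 2 mm. A picture is of the moment at which its call begins.
- bot.hand_in(): hands the job in; it is judged then, once.
Trained networks look in a picture, given as the dict that the camera call returned (one of the last four; its "shot" number tells which), for a name from the list of things; names that differ only in an ending like _2 or _b are one class to them, and where a whole thing is asked for, a point or a joint stands for the part that bears it (a point fixed in the world has none). Each returns a list of dicts, best first, with "confidence" (0 to 1); they miss things now and then, are a little off and sometimes report something else, mostly with a low value. They report only what shows in the picture. A call takes as long as a camera call.
- bot.masks_of(picture, query): "mask" (384x512 bool, what is visible of it).
- bot.landmark_of(picture, query): "xyz" ([x, y, z] in m, in world coordinates, good to about 4 mm: a listed point, or the origin of a listed thing).
The state is a dict: "t": time; "q": joint angles; "joint_vel": joint speeds; "joint_torque": joint torques, N m; "eef_pos": TCP position; "tool_rot": TCP orientation; "contact_force": force on the tool from outside, world axes, zero at the start; "torque": the same for the moment, N m; "gripper_width": opening from 0.0 (shut) to 1.0 (fully open); "grasp_force": force on a finger pad.
Only numpy, scipy, OpenCV 4.12 (cv2) and the standard library are available. Lean on these libraries where they do the work, as an engineer would, in place of code of your own. Each camera call takes 0.05 s, during which the arm holds its last target. There are 200 camera calls.

## Working session

There is one attempt and no reset: what is moved stays moved. The work goes in short steps, Python scripts to look and compute and a tool call to move; the robot and the scene stay as the last step left them, time stands still between calls to the robot, and variables do not carry over. Pictures are saved under pics/ and viewed, at most 10 in all, crops included, and the job is handed in when it is done.

Besides the shell and the picture viewer there is one more tool, called after "Call:" as name(argument=value, ...) on one line, values as JSON. send_rows: Moves the arm, as the interface text tells. Its arguments: {"type":"object","properties":{"deltas":{"type":"string"},"claw":{"type":"number"},"force":{"type":"number"}},"required":["deltas"]}

```bash
mkdir -p pics
cat > h.py <<'E'
from station import bot
import numpy as np, cv2
def shot(n,f):
    p=bot.read_camera(n); cv2.imwrite('pics/'+f,p['img'][:,:,::-1]); return p
def px2w(p,u,v,z=None):
    T=np.linalg.inv(p['camera_from_world']); d=np.array([(u-p['cx'])/p['fx'],-(v-p['cy'])/p['fy'],-1.])
    o=T[:3,3]; r=T[:3,:3]@d
    return o+r*((z-o[2])/r[2] if z is not None else p['depth'][int(v),int(u)])
def w2px(p,x):
    c=p['camera_from_world']@np.r_[x,1]; return p['cx']+p['fx']*c[0]/-c[2], p['cy']-p['fy']*c[1]/-c[2]
E
python3 - <<'E'
from h import *
o=bot.get_obs(); print(o['t'],o['eef_pos'],o['tool_rot'],bot.tips_ahead)
a=[]
for n in('scene','side'):
    p=shot(n,n+'1.png'); a.append(p['img'])
    for q in('warmer','dial_press','wax_dish','beech_stamp','amber_jar','tin'):
        print(n,q,[(np.round(r['xyz'],3),round(r['confidence'],2)) for r in bot.landmark_of(p,q)[:2]])
E
```

```text
0.0 [ 0.27055829 -0.61779695  0.23834686] [-8.60217342e-04  9.78771664e-01  2.04951782e-01 -2.39542663e-04] 0.008
scene warmer [(array([0.538, 0.124, 0.001]), 0.58)]
scene dial_press [(array([0.494, 0.107, 0.055]), 0.61)]
scene wax_dish [(array([0.599, 0.133, 0.038]), 0.82)]
scene beech_stamp [(array([0.569, 0.24 , 0.002]), 0.69)]
scene amber_jar [(array([ 0.631,  0.027, -0.001]), 0.56)]
scene tin [(array([ 0.542,  0.005, -0.001]), 0.96)]
side warmer [(array([ 0.538,  0.121, -0.   ]), 0.87)]
side dial_press [(array([0.489, 0.109, 0.057]), 0.82)]
side wax_dish [(array([0.596, 0.132, 0.038]), 0.61)]
side beech_stamp [(array([ 0.54 ,  0.006, -0.001]), 0.72), (array([0.571, 0.244, 0.001]), 0.59)]
side amber_jar [(array([0.633, 0.027, 0.002]), 0.94)]
side tin [(array([0.542, 0.006, 0.002]), 0.73)]
```

View pics/scene1.png

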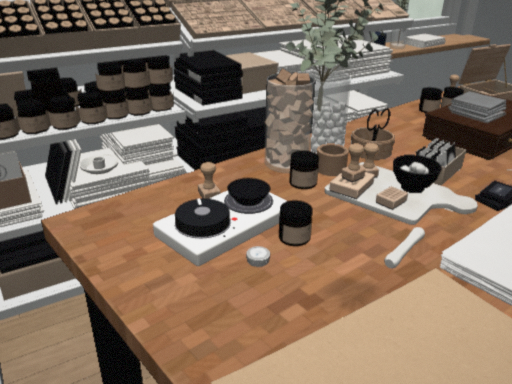

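View pics/side1.png

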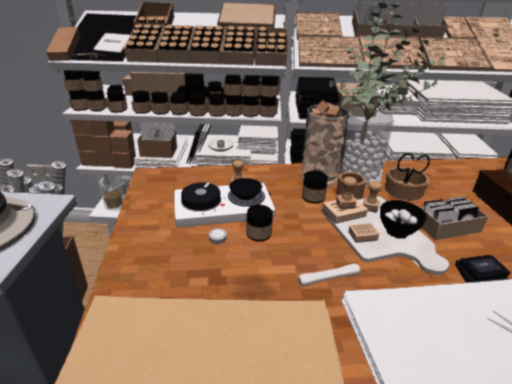

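The dial, dish, stamp, jar and tin all show: the dial is at about (203,217) in scene and (201,195) in side. Next I enlarge the dial to read the pointer.

Run:
```python
from h import *
# rectify dial top plane (z=.058) around estimated axis, both cameras
out=[]
for n in('scene','side'):
    p=bot.read_camera(n)
    c=np.array([.491,.108]); S=.08; N=390
    q=[(-S,S),(S,S),(S,-S),(-S,-S)]  # right=+x, up=+y (world)
    src=np.float32([w2px(p,[c[0]+a,c[1]+b,.058]) for a,b in q])
    M=cv2.getPerspectiveTransform(src,np.float32([(0,0),(N,0),(N,N),(0,N)]))
    im=cv2.warpPerspective(p['img'],M,(N,N),flags=cv2.INTER_CUBIC)
    for k in range(7):
        a=np.deg2rad(13+90-30*k); x,y=46*np.cos(a),46*np.sin(a)
        cv2.circle(im,(int(195+x*195/80),int(195-y*195/80)),3,(0,255,0) if k!=4 else (255,0,255),-1)
    out.append(im)
cv2.imwrite('pics/rect.png',np.hstack(out)[:,:,::-1])
```

```text
(no output)
```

View pics/rect.png

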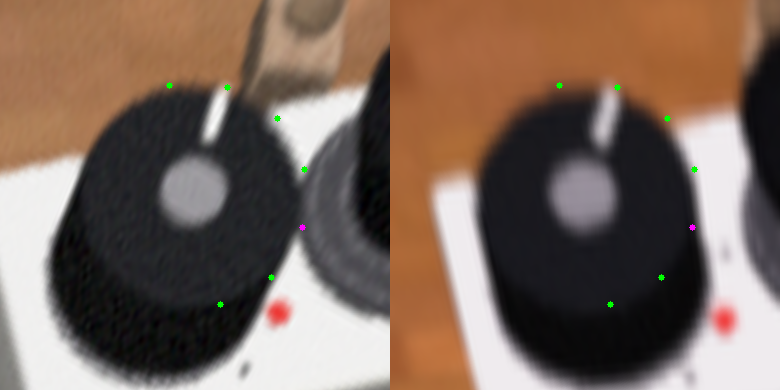

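Pointer is at the second dot (0.524 rad), so the dial needs 3 notches (90°) clockwise. The axis is at about (0.490, 0.1095). I'll close the gripper and travel to a point above the −y side of the dial.

Call:
send_rows(deltas="0.032 -0.0366 0 0; 0.064 -0.0731 0 0; 0.096 -0.1097 0 0; 0.128 -0.1463 0 0; 0.16 -0.183 0 0", claw=0)

```text
t: 1.3
eef_pos: [0.3443, -0.3847, 0.2395]
tool_rot: [0.0, 0.979, 0.205, 0.0]
contact_force: [1.1, -0.3, -0.3]
gripper_width: 0.143
grasp_force: 0.0
```

Call:
send_rows(deltas="0.032 -0.0366 0 0; 0.064 -0.0731 0 0; 0.096 -0.1097 0 0; 0.128 -0.1463 0 0; 0.16 -0.183 0 0")

```text
t: 1.8
eef_pos: [0.4175, -0.1529, 0.2398]
tool_rot: [0.0, 0.979, 0.205, 0.0]
contact_force: [0.7, -0.5, 0.3]
gripper_width: 0.002
grasp_force: 0.0
```

Call:
send_rows(deltas="0.032 -0.0366 0 0; 0.064 -0.0731 0 0; 0.096 -0.1097 0 0; 0.128 -0.1463 0 0; 0.16 -0.183 0 0")

```text
t: 2.3
eef_pos: [0.4907, 0.0789, 0.2397]
tool_rot: [0.0, 0.979, 0.205, 0.0]
contact_force: [0.3, -1.2, -0.0]
gripper_width: 0.0
grasp_force: 0.0
```

Call:
send_rows(deltas="0 0 0.01 -8; 0 0 0.02 -16; 0 0 0.03 -24; 0 0 0.04 -32; 0 0 0.05 -40")

```text
t: 2.8
eef_pos: [0.4904, 0.0771, 0.1891]
tool_rot: [0.0, 0.848, 0.53, 0.0]
contact_force: [0.0, 0.2, 0.2]
gripper_width: -0.002
grasp_force: 0.0
```

Call:
send_rows(deltas="0 0 0.01 -8; 0 0 0.02 -16; 0 0 0.03 -24; 0 0 0.04 -26.35; 0 0 0.05 -26.35")

```text
t: 3.3
eef_pos: [0.4904, 0.077, 0.1388]
tool_rot: [0.0, 0.708, 0.706, 0.0]
contact_force: [-0.3, -0.7, 0.1]
gripper_width: 0.001
grasp_force: 0.0
```

Call:
send_rows(deltas="0 0 0.03 0; 0 0 0.055 0; 0 0 0.066 0; 0 0 0.07 0; 0 0 0.07 0")

```text
t: 3.8
eef_pos: [0.4904, 0.0773, 0.0694]
tool_rot: [-0.0, 0.707, 0.707, -0.0]
contact_force: [-0.1, -0.0, 0.6]
gripper_width: 0.004
grasp_force: 0.0
```

Run:
```python
from h import *
o=bot.get_obs(); print(o['t'],o['eef_pos'],o['q'],o['contact_force'])
p=bot.read_camera('side'); im=cv2.resize(p['img'][140:260,140:300],None,fx=4.5,fy=4.5,interpolation=2)
cv2.imwrite('pics/s2.png',im[:,:,::-1])
```

```text
3.8 [0.49040154 0.0773335  0.06937918] [ 0.16830939  0.48946193 -0.55140323  2.08223089  0.40550267  0.67426868
 -0.65322102] [-0.08747479 -0.04903731  0.63313467]
```

View pics/s2.png

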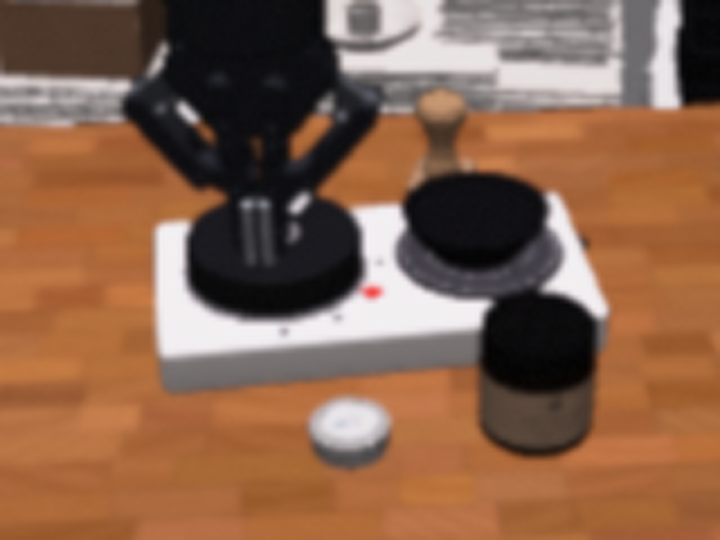

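The shut fingertips stand just above the near side of the dial top, and the pointer, dish, stamp and jar are clear of them. Now I press down gently.

Call:
send_rows(deltas="0 0 0.002 0; 0 0 0.004 0; 0 0 0.005 0; 0 0 0.0055 0; 0 0 0.0055 0")

```text
t: 4.35
eef_pos: [0.4911, 0.0772, 0.0645]
tool_rot: [0.001, 0.707, 0.707, 0.001]
contact_force: [0.7, -0.6, 4.9]
gripper_width: -0.001
grasp_force: 2.6
```

```bash
cat > arc.py <<'E'
# rows for rigid rotation about the axis by 7 deg steps clockwise, tool at pose now
from h import *
import sys
from scipy.spatial.transform import Rotation as R
C=np.array([.490,.1095]); o=bot.get_obs(); s=float(sys.argv[1])
q=o['tool_rot']; A=R.from_quat([q[1],q[2],q[3],q[0]]).as_matrix()
r=o['eef_pos'][:2]-C; print(o['eef_pos'],o['contact_force'],np.hypot(*r),np.degrees(np.arctan2(r[1],r[0])))
for k in range(1,6):
    a=-np.deg2rad(s*k); n=np.array([[np.cos(a),-np.sin(a)],[np.sin(a),np.cos(a)]])@r
    print(np.round(A.T@np.r_[n-r,0],4),s*k)
E
python3 arc.py 6
```

```text
[0.49110147 0.07722475 0.0644609 ] [ 0.72845647 -0.60272491  4.9415861 ] 0.03229403994321236 -88.04539440174464
[ 0.0001 -0.0034 -0.    ] 6.0
[ 0.0005 -0.0067 -0.    ] 12.0
[ 0.0012 -0.01   -0.    ] 18.0
[ 0.0023 -0.0132 -0.    ] 24.0
[ 0.0038 -0.0163 -0.    ] 30.0
```

5 N of contact. I'll press 1.5 mm more and sweep 30° clockwise.

Call:
send_rows(deltas="0.0002 -0.0034 0.0015 6; 0.0007 -0.0067 0.0015 12; 0.0016 -0.01 0.0015 18; 0.0028 -0.0132 0.0015 24; 0.0043 -0.0162 0.0015 30")

```text
t: 4.85
eef_pos: [0.4755, 0.0815, 0.0633]
tool_rot: [0.001, 0.867, 0.498, 0.001]
contact_force: [3.5, -3.9, 6.2]
gripper_width: -0.002
grasp_force: 3.7
```

```bash
python3 - <<'E'
from h import *
o=bot.get_obs(); print(o['t'],o['eef_pos'],o['contact_force'])
p=bot.read_camera('scene'); im=cv2.resize(p['img'][150:270,140:300],None,fx=4.5,fy=4.5,interpolation=2)
cv2.imwrite('pics/s3.png',im[:,:,::-1])
E
python3 arc.py 6
```

```text
4.85 [0.47545328 0.08152793 0.06329911] [ 3.52808916 -3.92729164  6.16066954]
[0.47513055 0.08173118 0.06336213] [ 0.51660946 -0.47576498  7.19847548] 0.03149933285144339 -118.16784463389142
[ 0.     -0.0033 -0.    ] 6.0
[ 0.0004 -0.0066 -0.    ] 12.0
[ 0.0011 -0.0098 -0.    ] 18.0
[ 0.0022 -0.0129 -0.    ] 24.0
[ 0.0036 -0.0159 -0.    ] 30.0
```

View pics/s3.png

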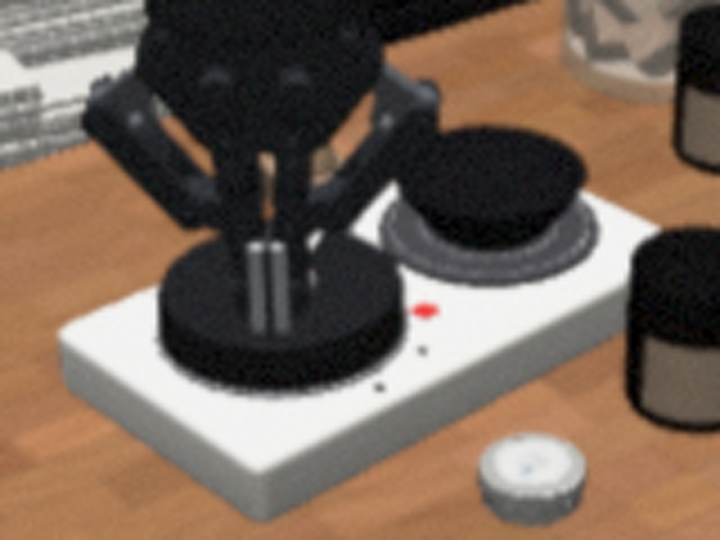

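The finger on the dial hides the pointer, and nothing else has been disturbed. I continue the sweep.

Call:
send_rows(deltas="0.0002 -0.0034 0 6; 0.0007 -0.0067 0 12; 0.0016 -0.01 0 18; 0.0028 -0.0132 0 24; 0.0043 -0.0162 0 30")

```text
t: 5.4
eef_pos: [0.4641, 0.0934, 0.0634]
tool_rot: [0.0, 0.967, 0.256, 0.002]
contact_force: [2.7, -2.3, 5.9]
gripper_width: -0.002
grasp_force: 3.2
```

```bash
cat > look.py <<'E'
from h import *
import sys
o=bot.get_obs(); print(o['t'],o['eef_pos'],o['contact_force'])
out=[]
for n in('scene','side'):
    p=bot.read_camera(n); c=np.array([.490,.1095]); S=.08; N=390
    src=np.float32([w2px(p,[c[0]+a,c[1]+b,.058]) for a,b in [(-S,S),(S,S),(S,-S),(-S,-S)]])
    im=cv2.warpPerspective(p['img'],cv2.getPerspectiveTransform(src,np.float32([(0,0),(N,0),(N,N),(0,N)])),(N,N),flags=2)
    for k in range(7):
        a=np.deg2rad(103-30*k); x,y=46*np.cos(a),46*np.sin(a)
        cv2.circle(im,(int(195+x*195/80),int(195-y*195/80)),3,(0,255,0) if k!=4 else (255,0,255),-1)
    out.append(im)
cv2.imwrite('pics/'+sys.argv[1],np.hstack(out)[:,:,::-1])
E
python3 look.py r2.png; python3 arc.py 6
```

```text
5.4 [0.46407713 0.09343805 0.06341073] [ 2.72992363 -2.31289918  5.93898839]
[0.46380672 0.09389457 0.06341186] [ 2.1916221  -0.83310387  6.79218689] 0.030489629538385372 -149.2143607774085
[ 0.0001 -0.0032 -0.    ] 6.0
[ 0.0006 -0.0063 -0.    ] 12.0
[ 0.0013 -0.0094 -0.    ] 18.0
[ 0.0024 -0.0124 -0.    ] 24.0
[ 0.0038 -0.0153 -0.    ] 30.0
```

View pics/r2.png

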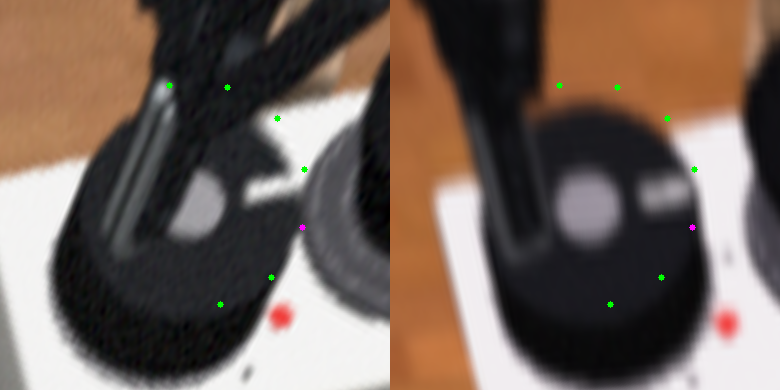

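The pointer is at the third-step dot (along the warmer's +x), so there was no slip. The last 30° remains.

Call:
send_rows(deltas="0.0002 -0.0034 0 6; 0.0007 -0.0066 0 12; 0.0015 -0.0098 0 18; 0.0027 -0.0129 0 24; 0.0042 -0.0158 0 30")

```text
t: 6.0
eef_pos: [0.4603, 0.1092, 0.0635]
tool_rot: [-0.0, 1.0, -0.002, 0.002]
contact_force: [3.7, -2.4, 6.5]
gripper_width: 0.0
grasp_force: 3.2
```

```bash
python3 look.py r3.png
```

```text
6.0 [0.46029831 0.109175   0.06352284] [ 3.66347939 -2.41641353  6.5323693 ]
```

View pics/r3.png

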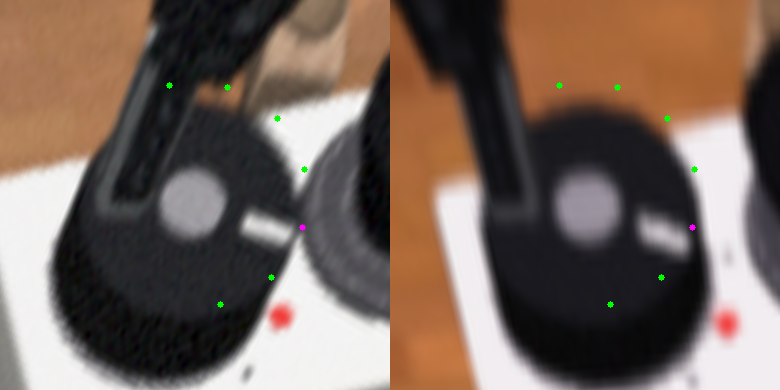

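The pointer lies at about −18°, in line with the red-dot direction. I lift straight off.

Call:
send_rows(deltas="0 0 -0.006 0; 0 0 -0.02 0; 0 0 -0.05 0; 0 0 -0.09 0; 0 0 -0.13 0")

```text
t: 6.6
eef_pos: [0.4566, 0.1088, 0.1933]
tool_rot: [0.0, 1.0, 0.0, -0.001]
contact_force: [1.5, -0.2, 0.4]
gripper_width: -0.004
grasp_force: 0.0
```

Call:
send_rows(deltas="0 0.02 -0.02 0; 0 0.05 -0.03 0; 0 0.08 -0.04 0; 0 0.1 -0.04 0; 0 0.1 -0.04 0")

```text
t: 7.1
eef_pos: [0.4571, 0.0061, 0.2325]
tool_rot: [0.0, 1.0, -0.002, -0.0]
contact_force: [-0.6, -0.2, -0.2]
gripper_width: -0.001
grasp_force: 0.0
```

```bash
python3 look.py r4.png
```

```text
7.1 [0.45710257 0.00607218 0.23249586] [-0.63570435 -0.17180294 -0.20240087]
```

View pics/r4.png

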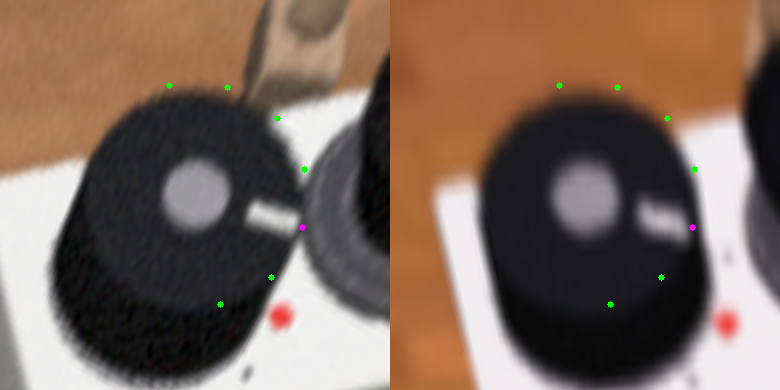

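With the finger away, the pointer stays at about −16°, the red-dot notch, and the stamp and dish are where they were.

```bash
python3 -c "
from station import bot; print(bot.hand_in())"
```

```text
the job is handed in; nothing more can be done
None
```

I turned the dial clockwise three notches; by the final camera views its pointer rests in the red-dot notch with the finger clear, and I handed the job in at about 7 s; no verdict was returned.

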